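Back the feed wheel up by one notch

TASK

The small-part feed wheel has been indexed one notch too far. With the fingertips only, gently and without gripping anything, push the pawl's upright lever away from the wheel until the pawl flips over and stays lifted, push one of the wheel's upright pins to turn the wheel back (clockwise seen from above) by exactly one notch, then push the lever back over so that the pawl drops fully into the notch now under it. Leave the small things lying around the feeder where they are.

Things in the scene. Friction and masses are not known exactly. Their poses are not given: they have to be found in the camera images.
- feeder: Fixed dark metal base plate, 132 (x) x 200 (y) mm, its top 8 mm above the bench, screwed to the bench; position and yaw vary. Origin: on the wheel's axis at bench level, z up. It spans x -66..66, y -120..80 mm. The pawl stands at its -y side, pivoted about a pin along x at (0, -84, 42) mm between two ears (29 mm wide in all, up to 53 mm high).
- feed_wheel (a joint): Turn of the flat wheel about its upright axis, rad, anticlockwise from above positive. Starts within 0.08 of 0, the nose of the pawl in the notch centred under it at 0. One notch back is -0.628 (36 degrees). In each notch the wheel has 0.11 rad of play either way; with the pawl down the steep tooth faces block clockwise turning, anticlockwise would click on. Stays where it is left.
- wheel_hub (a point): Point on the wheel's axis at the height of its disc top, 26 mm above the bench. The grey wheel is 128 mm across; its rim carries ten saw teeth, 7 mm high. The hub is 28 mm across, up to 38 mm above the bench. The wheel turns with light friction: a push of about 1.6 N at a pin.
- push_pin (a point): Centre of the top of one of five equal upright steel pins on the wheel, 10 mm thick, 32 mm tall, tops 58 mm above the bench, 72 degrees apart at 38 mm from the axis. This one is on the side away from the pawl: at wheel angle 0 it is at (-12, 36) mm in the feeder's frame; pushed straight towards the feeder's +x by 23 mm, it turns the wheel one notch back.
- pawl (a joint): Swing of the steel pawl, rad: 0 = down, its nose (7 mm wide) in the notch; grows as the lever is pushed outward (feeder's -y) and the nose lifts; 1.0 = fully lifted, at its stop. Clears the teeth from about 0.3. Over centre at about 0.48: beyond that it falls by itself to 1.0 and stays, below that it falls back down. A push of 0.5 N at the knob moves it.
- pawl_knob (a point): Centre of the black ball knob, 18 mm in diameter, on the pawl's upright round lever (8 mm thick), 48 mm from the pivot. Pawl down: the lever leans towards the wheel, knob at (0, -68, 87) mm in the feeder's frame. Pawl lifted: it leans away from the wheel, knob at (0, -113, 80) mm.
- board: Bystander: a loose beige module board, 42 x 68 x 10 mm, lying flat on the thin tool mat beyond the feeder. Origin: centre of its underside.
- stick_unit: Bystander: a loose thumb-stick unit, 33 x 37 x 16 mm, on the tool mat beyond the feeder. Origin: centre of its underside.
- small_block: Bystander: a loose pale block with a hole, 18 x 26 x 12 mm, on the tool mat beyond the feeder. Origin: centre of its underside.

How it is judged:
By the outcome, as a careful person would: the job done as asked, in the order asked, and still so for the second after the job is handed in, with the robot touching nothing.
It also fails if it takes over 54 s, if anything falls off the work surface, if the arm or the gripper's body presses on something with over 40 N, if the wrist force passes 120 N, or if a joint passes its speed limit or range.

ROBOT

A 7-joint arm with a two-finger parallel gripper is mounted at the origin on a cart in front of the work surface, level with it; the furniture and walls round the work are solid. World frame = base frame: x ahead of the robot, y to its left, z up, the work surface at z = 0. Lengths are in m, angles in rad, forces in N, time in s.
With the tool pointing down it reaches from about 0.4 to 0.875 m from the base axis. Payload 19.3 kg.
Tool frame: the origin (TCP) lies on the centre line of the jaws, within the pads' length; the fingertips stand 11 mm ahead of it and the grasp point (between the pads) lies 8 mm behind it; y points along the fingers, x is the direction in which the jaws open and shut, and the axes are right-handed (so a half turn about y gives the same grasp; the last joint's range is limited). The gripper opens to 85 mm and grips with 20 to 120 N. Pads are 22 mm wide; open, the fingers measure 114 mm over their backs; the gripper's body (76 mm by 85 mm) begins 54 mm behind the grasp point. The pads swing forward as they close: fully open they stand 13 mm farther back than shut.
Start: joints at [-1.273, 0.521, -0.036, 1.599, 0.021, 1.021, -0.113], TCP at [0.225, 0.583, 0.242] pointing down, gripper open.
Joint ranges: [-2.91, 2.91], [-0.3, 2.13], [-1.5, 1.42], [0.17, 2.43], [-1.26, 4.41], [0.16, 1.93], [-2.52, 2.52]. Speed limits (rad/s): [1.89, 1.89, 2.39, 2.39, 3.01, 3.01, 3.01].

INTERFACE

Orientations are given as [roll, pitch, yaw] about the fixed x, y, z axes, in that order (R = Rz(yaw) Ry(pitch) Rx(roll)).
In Python, from workcell import monitor, cams, bot gives the robot as it stands.
- The arm moves only by the tool send_rows, never from a script. Its argument "series" is text: rows parted by semicolons, each of 7 numbers parted by spaces: the turn, a rotation vector about the tool's x, y, z in rad, then the shift along the tool's x, y, z in mm, then the opening, from 0 (shut) to 1 (fully open). In form: ax ay az tx ty tz claw; .... A call has 1 to 20 rows; each row is the pose to reach, as a shift and turn from the pose commanded when the call began, along the tool's axes at that moment; what a row does not reach only later rows make up. A row lasts 1/12 s, in which the tool goes at most 41.7 mm and 7.16 degrees, less where a joint would pass 70% of its speed; a pose out of reach is approached as far as the arm can. A call with a gripper value outside its range is refused whole. The fingers move at their own pace and stop on an object; "force" is the grip in N (left out, the last holds). Time passes only in rows, so rows that repeat a pose let the fingers close. It gives the time, the measured TCP pose, the force and the opening at its end, in the units of the state.
- monitor.observe(): the state, without advancing time (a new reading comes with each control period).
- cams.grab_frame(name): name is "side" or "top"; returns the picture (400x640x3 uint8, red, green, blue); there is no depth.
- cams.get_calibration(name): a dict with "mtx" (3x3 intrinsics, pixels), "origin" and "attitude" of the camera in the world. Camera axes: x right, y down, z forward; pixel columns grow to the right and rows downward; lengths in m; the calibration is good to about 2 mm. A picture is of the moment at which its call begins. get_calibration takes no time and is no camera call.
- bot.job_done(): hands the job in, once; it reports no verdict.
The state is a dict: "clock": time; "qpos": joint angles; "qd": joint speeds; "joint_efforts": joint torques, N m; "position": TCP position; "tool_rot": TCP orientation; "force": force on the tool from outside, world axes, zero at the start; "moment": the same for the moment, N m; "grip_width": finger opening in m.
Only numpy, scipy, OpenCV 4.12 (cv2) and the standard library are available. Lean on these libraries where they do the work, as an engineer would, in place of code of your own. Each camera call takes 0.05 s, during which the arm holds its last target.

## Working session

There is one attempt and no reset: what is moved stays moved. The work goes in short steps, Python scripts to look and compute and a tool call to move; the robot and the scene stay as the last step left them, time stands still between calls to the robot, and variables do not carry over. Pictures are saved under pics/ and viewed, and the job is handed in when it is done.

Besides the shell and the picture viewer there is one more tool, called after "Emit:" by a JSON object that holds its "name" and its "arguments", one argument or row to a line. send_rows: Moves the arm, as the interface text tells. Its arguments: {"type":"object","properties":{"series":{"type":"string"},"force":{"type":"number"}},"required":["series"]}

```bash
mkdir -p pics
python3 - <<'E'
from workcell import monitor,cams,bot
import cv2
print(monitor.observe())
for n in("side","top"):
    c=cams.get_calibration(n);print(n,c)
    cv2.imwrite(f"pics/{n}0.png",cams.grab_frame(n)[:,:,::-1])
E
```

```text
{'clock': 0.0, 'qpos': array([-1.27321717,  0.52203364, -0.03627504,  1.60002269,  0.02122694,
        1.02111381, -0.11281188]), 'qd': array([-0.00171955,  0.0011536 ,  0.00073316, -0.00106711, -0.00103137,
       -0.00132102, -0.00040668]), 'joint_efforts': array([ 1.69064160e-04, -9.27083158e+01,  1.98010504e+00, -3.69931054e+01,
        1.78424874e-02,  8.32770980e-03,  1.03830416e-05]), 'position': array([0.22466303, 0.5828607 , 0.24170884]), 'tool_rot': array([-1.57093162e+00,  1.18490822e-03,  1.20296418e+00]), 'force': array([ 0.05097134, -0.2261066 ,  0.24249192]), 'moment': array([-0.00533172,  0.00356953, -0.01150262]), 'grip_width': 0.08559372551468618}
side {'mtx': array([[517.82555721,   0.        , 315.08269016],
       [  0.        , 517.82555721, 198.40240685],
       [  0.        ,   0.        ,   1.        ]]), 'origin': array([ 0.54811458, -0.93140301,  0.5373558 ]), 'attitude': array([-2.14182343, -0.01434628, -0.0764112 ])}
top {'mtx': array([[454.2391057 ,   0.        , 318.72084754],
       [  0.        , 454.2391057 , 199.3871697 ],
       [  0.        ,   0.        ,   1.        ]]), 'origin': array([ 0.46294501, -0.21745034,  0.90820977]), 'attitude': array([-2.99002924,  0.00373952, -1.55491755])}
```

View pics/side0.png

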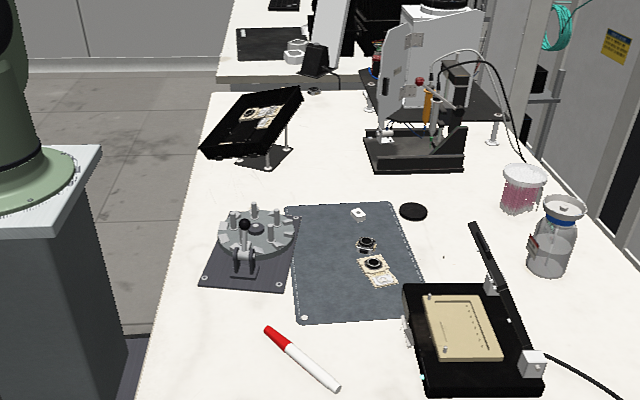

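View pics/top0.png

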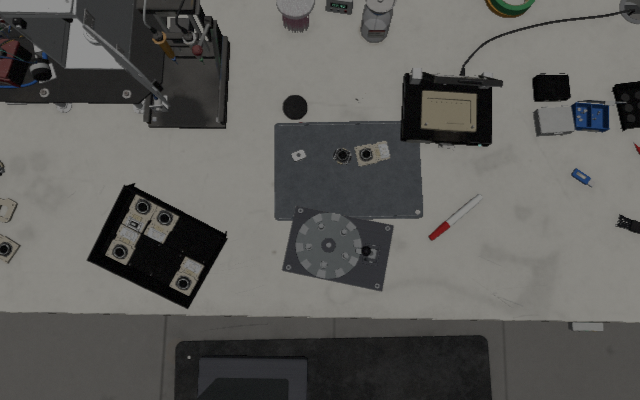

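Run:
```python
import cv2
a=cv2.imread("pics/top0.png")[195:300,270:405];cv2.imwrite("pics/topc.png",cv2.convertScaleAbs(cv2.resize(a,None,fx=5.9,fy=5.7,interpolation=cv2.INTER_CUBIC),alpha=1.5))
a=cv2.imread("pics/side0.png")[190:300,190:310];cv2.imwrite("pics/sidec.png",cv2.resize(a,None,fx=5,fy=5,interpolation=cv2.INTER_CUBIC))
```

```text
(no output)
```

View pics/topc.png

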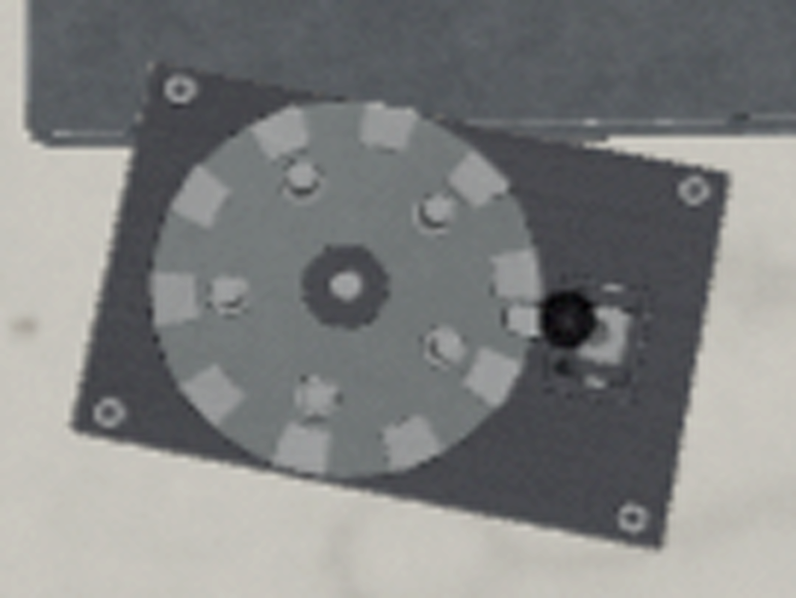

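View pics/sidec.png

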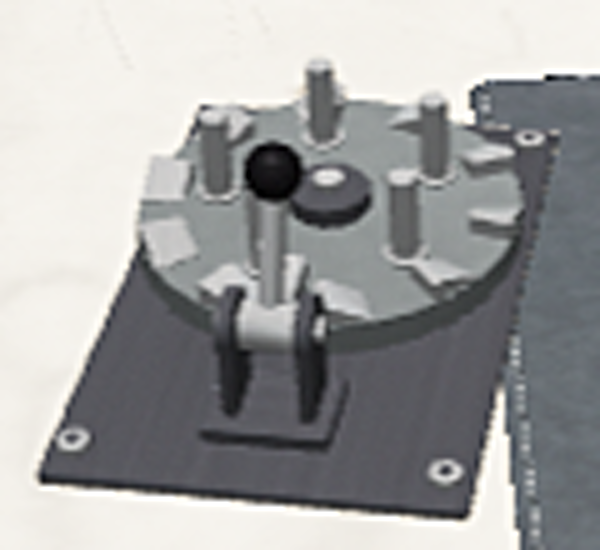

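```bash
cat > h.py <<'E'
import numpy as np,cv2
from scipy.spatial.transform import Rotation as R
from scipy.optimize import least_squares
from workcell import monitor,cams,bot
def proj(n,P,off=np.zeros(3)):
    c=cams.get_calibration(n);M=R.from_euler('xyz',c['attitude']).as_matrix()
    p=(np.atleast_2d(P)-c['origin']-off)@M@c['mtx'].T
    return p[:,:2]/p[:,2:]
def pinpos(th,k,z=.058):
    a=np.arctan2(36,-12)+th+k*2*np.pi/5;return np.array([.038*np.cos(a),.038*np.sin(a),z])
def knob(q):
    a=np.arctan2(45,16)-0; a=np.arctan2(.045,.016)+q; return np.array([0,-.084+.048*np.cos(a),.042+.048*np.sin(a)])
def w(f,P): 
    P=np.atleast_2d(P);c,s=np.cos(f[2]),np.sin(f[2])
    return np.c_[f[0]+c*P[:,0]-s*P[:,1],f[1]+s*P[:,0]+c*P[:,1],P[:,2]]
def fl(f,P):
    P=np.atleast_2d(P);c,s=np.cos(f[2]),np.sin(f[2]);d=P[:,:2]-f[:2]
    return np.c_[c*d[:,0]+s*d[:,1],-s*d[:,0]+c*d[:,1],P[:,2:]]
E
cat > fit.py <<'E'
from h import *
C=np.array([[66,80,8],[66,-120,8],[-66,-120,8],[-66,80,8]])/1e3
t=np.array([[152,65],[730,175],[660,547],[72,430],[347,286],[567,320],[231,288],[319,390],[447,342],[439,207],[305,172]])/[796/135,598/105]+[270,195]-.4
s=np.array([[557,132],[468,518],[40,480],[200,105],[328,178],[273,171],[320,66],[215,117],[np.nan]*2,[402,178],[432,100]])/5+[190,190]-.4
def model(p): 
    return w(p,np.vstack([C,[0,0,.038],knob(0),[pinpos(p[3],k) for k in range(5)]]))
def res(p,full=False):
    P=model(p); e=[proj('top',P,np.r_[p[4:6],0])-t,proj('side',P,np.r_[p[6:8],p[8]])-s]
    if full:return e
    return np.r_[np.nan_to_num(np.r_[e[0].ravel(),e[1].ravel()])/0.6,p[4:9]/.0015]
r=least_squares(res,[.4,-.2,-.2]+[0]*6,loss='soft_l1',x_scale=[.01,.01,.1,.1]+[.001]*5)
print(r.x.round(4),r.cost)
for e in res(r.x,True):print(e.round(1).tolist())
E
python3 fit.py
```

```text
[ 5.095e-01 -2.322e-01 -1.854e-01 -6.000e-02  5.000e-04 -3.000e-04
 -5.000e-04  3.000e-04  7.000e-04] 9.09867306537545
[[0.0, -1.2], [0.5, -0.6], [0.4, 0.4], [-0.4, 0.1], [-0.1, -0.4], [0.1, -0.2], [-0.6, -0.0], [-0.2, 0.7], [0.4, 0.3], [0.1, -0.0], [-0.2, 0.2]]
[[0.4, -0.1], [0.4, -0.7], [-1.2, -0.7], [-0.2, -0.0], [0.1, 0.2], [0.1, 1.1], [-0.1, -0.1], [-0.5, 0.0], [nan, nan], [-0.0, 0.1], [0.2, 0.2]]
```

```bash
cat >> h.py <<'E'
F=np.array([.5095,-.2322,-.1854])
def go(target_f,yaw=F[2]):
    s=monitor.observe();T=R.from_euler('xyz',s['tool_rot'])
    tw=w(F,np.array(target_f)/1e3)[0];G=R.from_euler('xyz',[-np.pi/2,0,yaw])
    print('t',round(s['clock'],2),'here_f(mm)',(fl(F,s['position'])*1e3).round(1),'F',s['force'].round(2),'grip',round(s['grip_width'],4))
    print('rotvec',(T.inv()*G).as_rotvec().round(3),'shift',(T.inv().apply(tw-s['position'])*1e3).round(1),'world',tw.round(3))
E
python3 -c "
from h import *
go([0,-38,200])"
```

```text
t 0.1 here_f(mm) [[-430.2  748.6  241.8]] F [ 0.02  0.06 -0.4 ] grip 0.0856
rotvec [ 1.000e-03  1.388e+00 -1.000e-03] shift [-695.5   42.5 -565.8] world [ 0.502 -0.27   0.2  ]
```

Emit:
{"name": "send_rows", "arguments": {
  "series": "0 0.03 0 -13 -10 -13 0; 0 0.09 0 -39 -30 -38 0; 0 0.15 0 -65 -45 -63 0; 0 0.21 0 -91 -50 -89 0; 0 0.27 0 -118 -50 -115 0; 0 0.33 0 -144 -50 -141 0; 0 0.39 0 -170 -50 -166 0; 0 0.45 0 -196 -50 -192 0; 0 0.51 0 -222 -50 -217 0; 0 0.57 0 -248 -50 -242 0; 0 0.63 0 -274 -50 -268 0; 0 0.69 0 -300 -50 -293 0; 0 0.75 0 -330 -50 -318 0; 0 0.81 0 -362 -50 -338 0; 0 0.87 0 -394 -50 -360 0; 0 0.93 0 -426 -50 -382 0; 0 0.99 0 -458 -50 -404 0; 0 1.05 0 -490 -50 -426 0; 0 1.11 0 -522 -50 -448 0; 0 1.16 0 -550 -50 -468 0",
  "force": 20
}}

```text
clock: 1.77
position: [0.4635, -0.1008, 0.2924]
tool_rot: [-1.571, -0.0, 0.039]
force: [1.0, 1.1, -0.0]
grip_width: 0.0003
```

```bash
python3 -c "
from h import *
go([0,-38,200])
print(monitor.observe()['qpos'].round(2))"
```

```text
t 1.77 here_f(mm) [[-69.4 120.7 292.4]] F [ 1.02  1.07 -0.02] grip 0.0003
rotvec [0.    0.225 0.   ] shift [  32.3   92.4 -170.1] world [ 0.502 -0.27   0.2  ]
[-0.36  0.25  0.55  1.94 -0.15  0.99  0.3 ]
```

Emit:
{"name": "send_rows", "arguments": {
  "series": "0 0.05 0 7 0 -35 0; 0 0.1 0 14 10 -70 0; 0 0.15 0 21 30 -105 0; 0 0.2 0 28 50 -140 0; 0 0.225 0 32 70 -165 0; 0 0.225 0 32 92 -170 0; 0 0.225 0 32 92 -170 0; 0 0.225 0 32 92 -170 0"
}}

```text
clock: 2.43
position: [0.5023, -0.2666, 0.1997]
tool_rot: [-1.571, 0.002, -0.183]
force: [-0.1, -0.4, 0.4]
grip_width: -0.0001
```

```bash
python3 -c "
from h import *
go([0,-38,86])
for n in('top','side'): cv2.imwrite(f'pics/{n}1.png',cams.grab_frame(n)[:,:,::-1])
a=cv2.imread('pics/side1.png')[130:300,180:320];cv2.imwrite('pics/s1c.png',cv2.resize(a,None,fx=3.5,fy=3.5))
"
```

```text
t 2.43 here_f(mm) [[ -0.8 -35.2 199.7]] F [-0.08 -0.42  0.42] grip -0.0001
rotvec [-0.     0.003 -0.002] shift [  1.  113.7  -2.9] world [ 0.502 -0.27   0.086]
```

View pics/s1c.png

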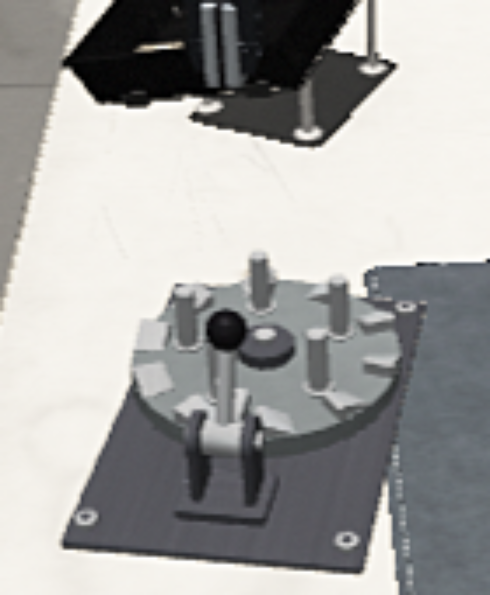

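```bash
python3 -c "
from h import *
p=monitor.observe()['position']
for dz in(0,11,13,20): print(dz,proj('side',p-[0,0,dz/1e3])[0].round(1),proj('top',p-[0,0,dz/1e3])[0].round(1))
a=cv2.imread('pics/side1.png')[95:175,200:300];cv2.imwrite('pics/s1d.png',cv2.resize(a,None,fx=7,fy=7))
a=cv2.imread('pics/top1.png')[150:300,250:430];cv2.imwrite('pics/t1d.png',cv2.resize(a,None,fx=4,fy=4))
"
```

```text
0 [244.6 145.5] [352.2 242.9]
11 [245.  152.4] [351.7 243.3]
13 [245.1 153.6] [351.7 243.4]
20 [245.4 157.9] [351.4 243.6]
```

View pics/s1d.png

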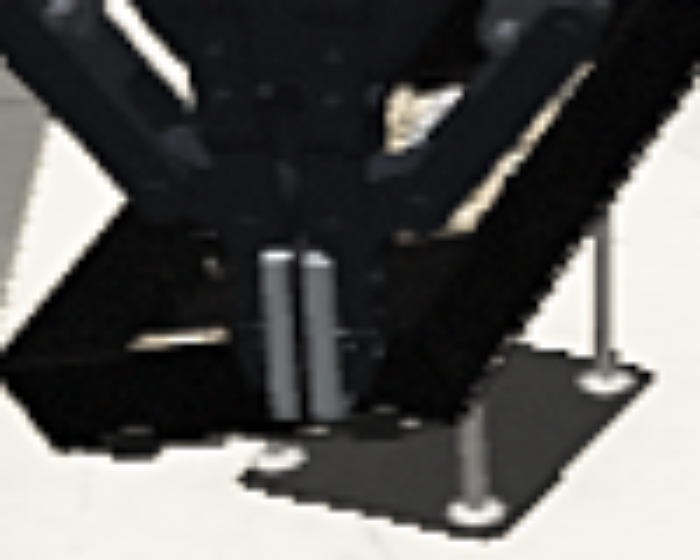

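View pics/t1d.png

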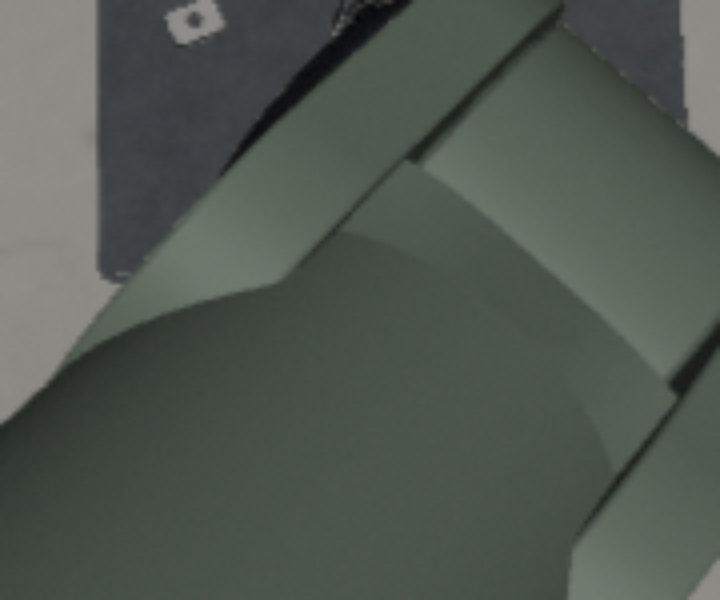

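Emit:
{"name": "send_rows", "arguments": {
  "series": "0 0 0 1 15 0 0; 0 0 0 1 40 0 0; 0 0 0 1 65 0 0; 0 0 0 1 85 0 0; 0 0 0 1 100 0 0; 0 0 0 1 110 0 0; 0 0 0 1 114 0 0; 0 0 0 1 114 0 0; 0 0 0 1 114 0 0"
}}

```text
clock: 3.28
position: [0.5045, -0.267, 0.0874]
tool_rot: [-1.571, -0.001, -0.182]
force: [-0.1, 0.4, -0.3]
grip_width: 0.0003
```

```bash
python3 -c "
from h import *
go([0,-80,84])
cv2.imwrite('pics/side2.png',cams.grab_frame('side')[:,:,::-1])
a=cv2.imread('pics/side2.png')[170:300,190:310];cv2.imwrite('pics/s2c.png',cv2.resize(a,None,fx=4.5,fy=4.5))
"
```

```text
t 3.28 here_f(mm) [[  1.5 -35.1  87.4]] F [-0.14  0.39 -0.31] grip 0.0003
rotvec [0.    0.004 0.001] shift [ -1.7   3.4 -44.9] world [ 0.495 -0.311  0.084]
```

View pics/s2c.png

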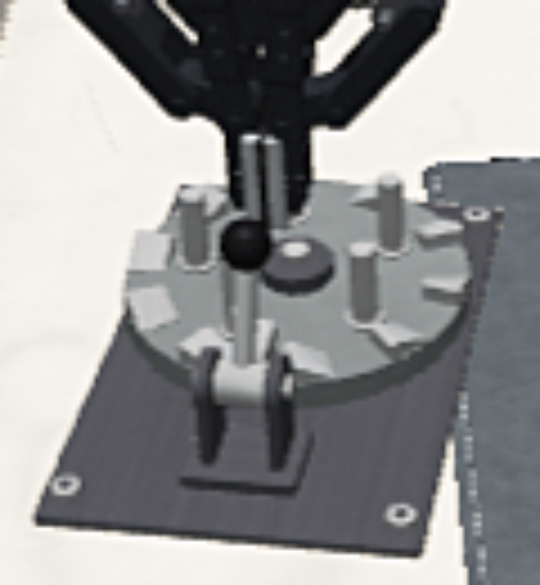

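Emit:
{"name": "send_rows", "arguments": {
  "series": "0 0.004 0 -2 2 -4 0; 0 0.004 0 -2 3 -8 0; 0 0.004 0 -2 3 -11 0; 0 0.004 0 -2 3 -14 0; 0 0.004 0 -2 3 -17 0; 0 0.004 0 -2 3 -20 0; 0 0.004 0 -2 3 -23 0; 0 0.004 0 -2 3 -26 0; 0 0.004 0 -2 3 -29 0; 0 0.004 0 -2 3 -32 0; 0 0.004 0 -2 3 -34 0; 0 0.004 0 -2 3 -36 0; 0 0.004 0 -2 3 -38 0; 0 0.004 0 -2 3 -40 0; 0 0.004 0 -2 3 -42 0; 0 0.004 0 -2 3 -43 0; 0 0.004 0 -2 3 -43 0; 0 0.004 0 -2 3 -43 0"
}}

```text
clock: 4.83
position: [0.4941, -0.3089, 0.0833]
tool_rot: [-1.571, 0.0, -0.186]
force: [-0.8, -1.0, 0.5]
grip_width: 0.0002
```

```bash
python3 -c "
from h import *
go([0,-35,86])
cv2.imwrite('pics/side3.png',cams.grab_frame('side')[:,:,::-1])
a=cv2.imread('pics/side3.png')[170:300,190:310];cv2.imwrite('pics/s3c.png',cv2.resize(a,None,fx=4.5,fy=4.5))
"
```

```text
t 4.83 here_f(mm) [[ -1.  -78.2  83.3]] F [-0.8  -1.05  0.47] grip 0.0002
rotvec [-0.    -0.001 -0.   ] shift [ 0.9 -2.7 43.2] world [ 0.503 -0.267  0.086]
```

View pics/s3c.png

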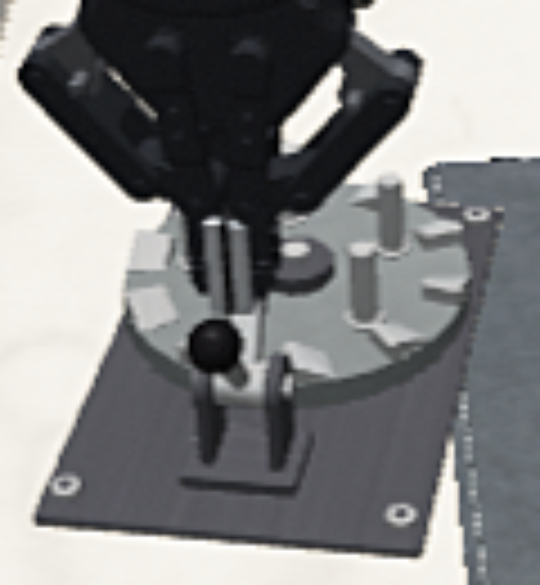

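Emit:
{"name": "send_rows", "arguments": {
  "series": "0 0 0 0 -5 4 0; 0 0 0 0 -20 8 0; 0 0 0 0 -40 20 0; 0 0 0 -10 -45 45 0; 0 0 0 -20 -45 75 0; 0 0 0 -30 -45 100 0; 0 0 0 -39 -45 118 0; 0 0 0 -39 -45 124 0; 0 0 0 -39 -45 124 0; 0 0 0 -39 -30 124 0; 0 0 0 -39 -10 124 0; 0 0 0 -39 10 124 0; 0 0 0 -39 22 124 0; 0 0 0 -39 28 124 0; 0 0 0 -39 30 124 0; 0 0 0 -39 30 124 0; 0 0 0 -39 30 124 0"
}}

```text
clock: 6.3
position: [0.4791, -0.1802, 0.054]
tool_rot: [-1.571, -0.001, -0.186]
force: [-0.7, -0.4, -0.1]
grip_width: 0.0
```

```bash
python3 -c "
from h import *
go([-8,46,53])
print('knob pred',proj('side',w(F,knob(1.0))), 'pin',proj('side',w(F,[pinpos(-.06,k) for k in range(5)])).round(1).tolist())
cv2.imwrite('pics/side4.png',cams.grab_frame('side')[:,:,::-1])
a=cv2.imread('pics/side4.png')[170:300,190:310];cv2.imwrite('pics/s4c.png',cv2.resize(a,None,fx=4.5,fy=4.5))
"
```

```text
t 6.3 here_f(mm) [[-39.4  45.5  54. ]] F [-0.66 -0.36 -0.11] grip 0.0
rotvec [ 0.    -0.001  0.001] shift [31.4  1.   0.5] world [ 0.51  -0.186  0.053]
knob pred [[237.11830612 247.12395175]] pin [[253.2, 202.3], [231.8, 212.6], [241.2, 227.0], [269.6, 224.8], [275.9, 209.3]]
```

View pics/s4c.png

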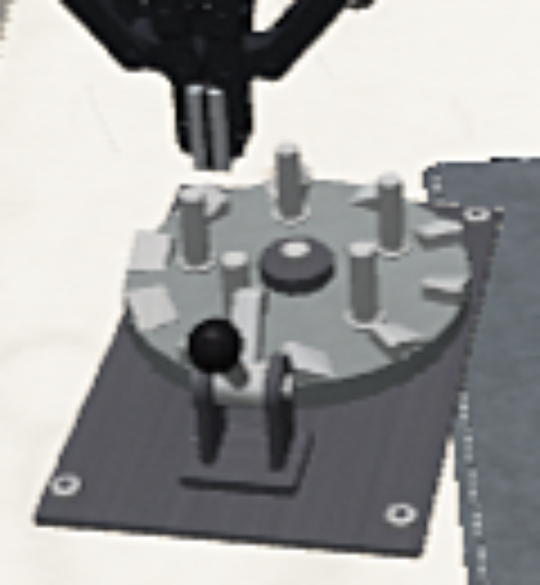

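Emit:
{"name": "send_rows", "arguments": {
  "series": "0 0 0 3 1 0 0; 0 0 0 6 1 0 0; 0 0 0 8 1 0 0; 0 0 0 9.5 1 0 0; 0 0 0 11 1 0 0; 0 0 0 12.5 1 0 0; 0 0 0 14 1 0 0; 0 0 0 15.5 1 0 0; 0 0 0 17 1 0 0; 0 0 0 18.5 1 0 0; 0 0 0 20 1 0 0; 0 0 0 21.5 1 0 0; 0 0 0 23 1 0 0; 0 0 0 24.5 1 0 0; 0 0 0 26 1 0 0; 0 0 0 27 1 0 0; 0 0 0 27.5 1 0 0; 0 0 0 27.5 1 0 0; 0 0 0 27.5 1 0 0"
}}

```text
clock: 7.93
position: [0.506, -0.1841, 0.0522]
tool_rot: [-1.57, 0.0, -0.185]
force: [-0.5, 4.6, -0.7]
grip_width: 0.0003
```

```bash
cat > look.py <<'E'
from h import *
import sys
n=sys.argv[1]
go([-8,46,53])
cv2.imwrite(f'pics/side{n}.png',cams.grab_frame('side')[:,:,::-1])
a=cv2.imread(f'pics/side{n}.png')[185:285,195:305];cv2.imwrite(f'pics/s{n}c.png',cv2.resize(a,None,fx=6,fy=6,interpolation=cv2.INTER_CUBIC))
for th in(-.06,-.4,-.5,-.628,-.75): print(th,((proj('side',w(F,[pinpos(th,k) for k in range(5)]),np.array([-.0005,.0003,.0007]))+.4-[195,185])*6).round(0).tolist())
E
python3 look.py 5
```

```text
t 7.93 here_f(mm) [[-12.3  46.6  52.2]] F [-0.47  4.55 -0.71] grip 0.0003
rotvec [-0.001  0.    -0.   ] shift [ 4.3 -0.8 -0.6] world [ 0.51  -0.186  0.053]
-0.06 [[353.0, 109.0], [225.0, 170.0], [282.0, 257.0], [452.0, 244.0], [490.0, 151.0]]
-0.4 [[399.0, 110.0], [246.0, 146.0], [246.0, 240.0], [410.0, 260.0], [501.0, 176.0]]
-0.5 [[412.0, 112.0], [255.0, 139.0], [238.0, 233.0], [396.0, 263.0], [501.0, 184.0]]
-0.628 [[427.0, 115.0], [268.0, 132.0], [230.0, 224.0], [378.0, 266.0], [499.0, 195.0]]
-0.75 [[442.0, 119.0], [281.0, 126.0], [224.0, 215.0], [360.0, 267.0], [495.0, 204.0]]
```

View pics/s5c.png

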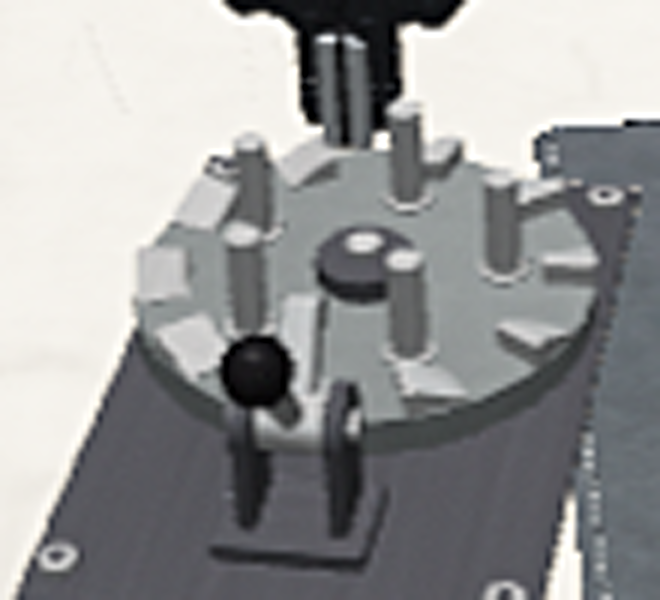

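Emit:
{"name": "send_rows", "arguments": {
  "series": "0 0 0 -3 0 0 0; 0 0 0 -7 0 0 0; 0 0 0 -11 0 -2 0; 0 0 0 -12 0 -4 0; 0 0 0 -12 0 -6.5 0; 0 0 0 -12 0 -6.5 0; 0 0 0 -9 0 -6.5 0; 0 0 0 -7 0 -6.5 0; 0 0 0 -5 0 -6.5 0; 0 0 0 -3.5 0 -6.5 0; 0 0 0 -2 0 -6.5 0; 0 0 0 -1 0 -6.5 0; 0 0 0 0 0 -6.5 0; 0 0 0 1 0 -6.5 0; 0 0 0 1.5 0 -6.5 0; 0 0 0 1.5 0 -6.5 0; 0 0 0 1.5 0 -6.5 0"
}}

```text
clock: 9.4
position: [0.506, -0.1916, 0.0523]
tool_rot: [-1.571, 0.0, -0.186]
force: [-1.2, 0.2, -0.5]
grip_width: -0.0
```

```bash
python3 look.py 6
```

```text
t 9.4 here_f(mm) [[-10.9  39.3  52.3]] F [-1.21  0.24 -0.47] grip -0.0
rotvec [ 0.    -0.001 -0.   ] shift [ 2.9 -0.7  6.7] world [ 0.51  -0.186  0.053]
-0.06 [[353.0, 109.0], [225.0, 170.0], [282.0, 257.0], [452.0, 244.0], [490.0, 151.0]]
-0.4 [[399.0, 110.0], [246.0, 146.0], [246.0, 240.0], [410.0, 260.0], [501.0, 176.0]]
-0.5 [[412.0, 112.0], [255.0, 139.0], [238.0, 233.0], [396.0, 263.0], [501.0, 184.0]]
-0.628 [[427.0, 115.0], [268.0, 132.0], [230.0, 224.0], [378.0, 266.0], [499.0, 195.0]]
-0.75 [[442.0, 119.0], [281.0, 126.0], [224.0, 215.0], [360.0, 267.0], [495.0, 204.0]]
```

View pics/s6c.png

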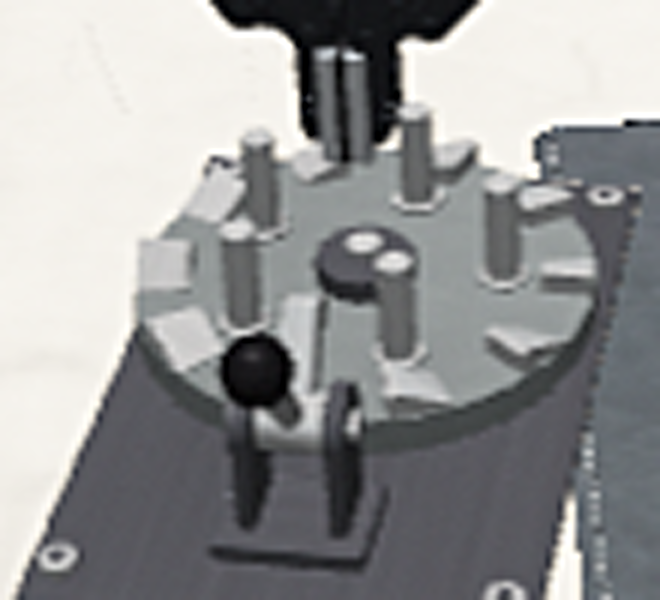

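Emit:
{"name": "send_rows", "arguments": {
  "series": "0 0 0 1 0 0 0; 0 0 0 2 0 0 0; 0 0 0 3 0 0 0; 0 0 0 3.5 0 0 0; 0 0 0 4 0 0 0; 0 0 0 4 0 0 0; 0 0 0 4 0 0 0"
}}

```text
clock: 10.03
position: [0.5101, -0.1924, 0.0523]
tool_rot: [-1.571, -0.0, -0.186]
force: [-1.5, -1.6, -0.4]
grip_width: 0.0003
```

```bash
python3 look.py 7
```

```text
t 10.03 here_f(mm) [[-6.8 39.2 52.3]] F [-1.47 -1.62 -0.36] grip 0.0003
rotvec [ 0.    -0.001  0.   ] shift [-1.2 -0.7  6.8] world [ 0.51  -0.186  0.053]
-0.06 [[353.0, 109.0], [225.0, 170.0], [282.0, 257.0], [452.0, 244.0], [490.0, 151.0]]
-0.4 [[399.0, 110.0], [246.0, 146.0], [246.0, 240.0], [410.0, 260.0], [501.0, 176.0]]
-0.5 [[412.0, 112.0], [255.0, 139.0], [238.0, 233.0], [396.0, 263.0], [501.0, 184.0]]
-0.628 [[427.0, 115.0], [268.0, 132.0], [230.0, 224.0], [378.0, 266.0], [499.0, 195.0]]
-0.75 [[442.0, 119.0], [281.0, 126.0], [224.0, 215.0], [360.0, 267.0], [495.0, 204.0]]
```

View pics/s7c.png

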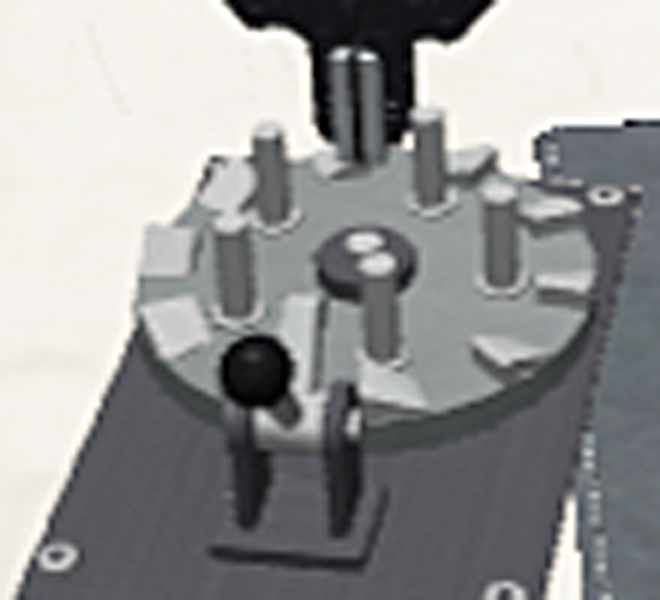

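Emit:
{"name": "send_rows", "arguments": {
  "series": "0 0 0 -2 0 0 0; 0 0 0 -5 0 0 0; 0 0 0 -8 0 1 0; 0 0 0 -8 -10 1 0; 0 0 0 -8 -35 1 0; 0 0 0 -8 -65 1 0; 0 0 0 -6 -85 -5 0; 0 0 0 -3 -90 -30 0; 0 0 0 0 -90 -60 0; 0 0 0 4 -90 -90 0; 0 0 0 7 -90 -120 0; 0 0 0 7 -90 -150 0; 0 0 0 7 -90 -175 0; 0 0 0 7 -90 -187 0; 0 0 0 7 -90 -187 0; 0 0 0 7 -90 -187 0; 0 0 0 7 -90 -187 0"
}}

```text
clock: 11.5
position: [0.4829, -0.376, 0.1425]
tool_rot: [-1.57, -0.0, -0.185]
force: [0.5, 0.1, 0.3]
grip_width: 0.0001
```

```bash
python3 look.py 8; python3 -c "
from h import *
go([0,-148,82])"
```

```text
t 11.5 here_f(mm) [[   0.3 -146.2  142.5]] F [0.49 0.07 0.27] grip 0.0001
rotvec [-0.001  0.001  0.   ] shift [ -8.2  89.6 192.2] world [ 0.51  -0.186  0.053]
-0.06 [[353.0, 109.0], [225.0, 170.0], [282.0, 257.0], [452.0, 244.0], [490.0, 151.0]]
-0.4 [[399.0, 110.0], [246.0, 146.0], [246.0, 240.0], [410.0, 260.0], [501.0, 176.0]]
-0.5 [[412.0, 112.0], [255.0, 139.0], [238.0, 233.0], [396.0, 263.0], [501.0, 184.0]]
-0.628 [[427.0, 115.0], [268.0, 132.0], [230.0, 224.0], [378.0, 266.0], [499.0, 195.0]]
-0.75 [[442.0, 119.0], [281.0, 126.0], [224.0, 215.0], [360.0, 267.0], [495.0, 204.0]]
t 11.55 here_f(mm) [[   0.4 -146.1  142.5]] F [-0.26 -0.36 -0.04] grip 0.0003
rotvec [-0.001  0.001  0.   ] shift [-0.4 60.5 -2. ] world [ 0.482 -0.378  0.082]
```

View pics/side8.png

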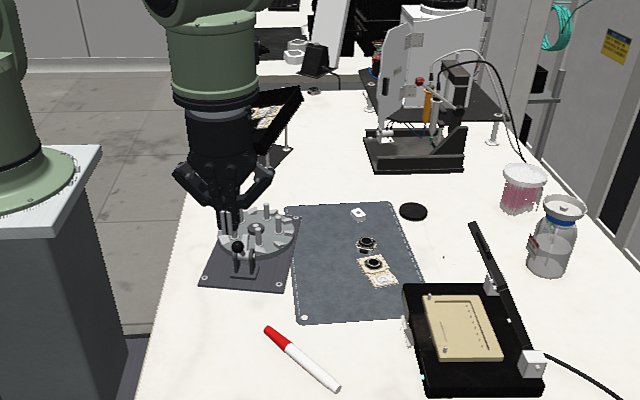

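Emit:
{"name": "send_rows", "arguments": {
  "series": "0 0 0 0 10 -2 0; 0 0 0 0 30 -2 0; 0 0 0 0 48 -2 0; 0 0 0 0 58 -2 0; 0 0 0 0 60 -2 0; 0 0 0 0 60 -2 0"
}}

```text
clock: 12.05
position: [0.4818, -0.379, 0.0818]
tool_rot: [-1.571, 0.001, -0.186]
force: [0.0, 0.1, 1.1]
grip_width: -0.0001
```

Emit:
{"name": "send_rows", "arguments": {
  "series": "0 0 0 0 0 4 0; 0 0 0 0 0 8 0; 0 0 0 0 0 11 0; 0 0 0 0 0 14 0; 0 0 0 0 0 17 0; 0 0 0 0 0 20 0; 0 0 0 0 0 23 0; 0 0 0 0 0 26 0; 0 0 0 0 0 29 0; 0 0 0 0 0 32 0; 0 0 0 0 0 35 0; 0 0 0 0 0 37 0; 0 0 0 0 0 39 0; 0 0 0 0 0 41 0; 0 0 0 0 0 43 0; 0 0 0 0 0 45 0; 0 0 0 0 0 45 0; 0 0 0 0 0 45 0; 0 0 0 0 0 45 0"
}}

```text
clock: 13.63
position: [0.4902, -0.3352, 0.0823]
tool_rot: [-1.571, -0.0, -0.186]
force: [-0.3, -0.3, -0.5]
grip_width: 0.0003
```

```bash
python3 look.py 9; python3 -c "
from h import *
go([0,-148,142])"
```

```text
t 13.63 here_f(mm) [[   0.  -104.8   82.3]] F [-0.29 -0.31 -0.5 ] grip 0.0003
rotvec [ 0.    -0.001  0.   ] shift [ -8.1  29.3 150.8] world [ 0.51  -0.186  0.053]
-0.06 [[353.0, 109.0], [225.0, 170.0], [282.0, 257.0], [452.0, 244.0], [490.0, 151.0]]
-0.4 [[399.0, 110.0], [246.0, 146.0], [246.0, 240.0], [410.0, 260.0], [501.0, 176.0]]
-0.5 [[412.0, 112.0], [255.0, 139.0], [238.0, 233.0], [396.0, 263.0], [501.0, 184.0]]
-0.628 [[427.0, 115.0], [268.0, 132.0], [230.0, 224.0], [378.0, 266.0], [499.0, 195.0]]
-0.75 [[442.0, 119.0], [281.0, 126.0], [224.0, 215.0], [360.0, 267.0], [495.0, 204.0]]
t 13.68 here_f(mm) [[   0.  -104.9   82.3]] F [0.53 0.46 0.15] grip -0.0002
rotvec [ 0.    -0.001  0.   ] shift [  0.  -59.7 -43.1] world [ 0.482 -0.378  0.142]
```

View pics/s9c.png

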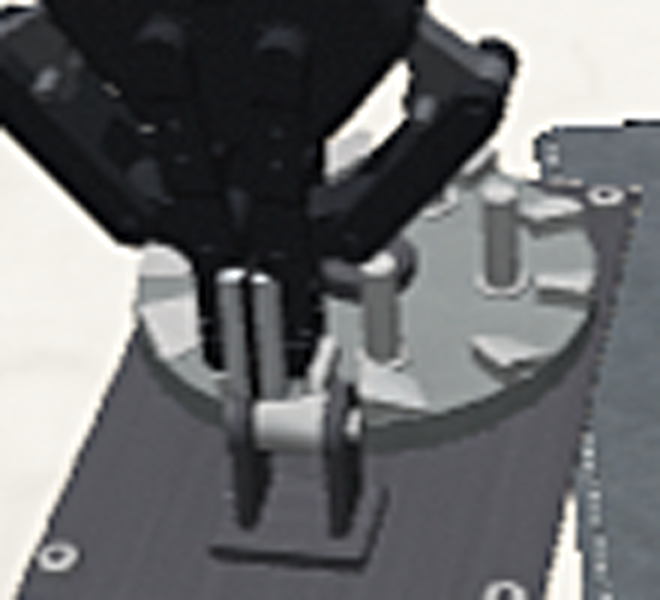

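Emit:
{"name": "send_rows", "arguments": {
  "series": "0 0 0 0 0 -4 0; 0 0 0 0 0 -12 0; 0 0 0 0 0 -24 0; 0 0 0 0 -5 -38 0; 0 0 0 0 -30 -45 0; 0 0 0 0 -65 -45 0; 0 0 0 0 -100 -45 0; 0 0 0 0 -120 -45 0; 0 0 0 0 -120 -45 0; 0 0 0 0 -120 -45 0"
}}

```text
clock: 14.52
position: [0.4817, -0.381, 0.2038]
tool_rot: [-1.572, -0.002, -0.187]
force: [-0.4, 0.3, -1.8]
grip_width: -0.0003
```

```bash
python3 look.py 10; python3 -c "
from h import *
print(((proj('side',w(F,[knob(0),knob(.15)]))+.4-[195,185])*6).round(0))"
```

```text
t 14.52 here_f(mm) [[ 1.000e-01 -1.514e+02  2.038e+02]] F [-0.4   0.26 -1.78] grip -0.0003
rotvec [ 0.001 -0.002  0.002] shift [ -8.8 150.6 197.6] world [ 0.51  -0.186  0.053]
-0.06 [[353.0, 109.0], [225.0, 170.0], [282.0, 257.0], [452.0, 244.0], [490.0, 151.0]]
-0.4 [[399.0, 110.0], [246.0, 146.0], [246.0, 240.0], [410.0, 260.0], [501.0, 176.0]]
-0.5 [[412.0, 112.0], [255.0, 139.0], [238.0, 233.0], [396.0, 263.0], [501.0, 184.0]]
-0.628 [[427.0, 115.0], [268.0, 132.0], [230.0, 224.0], [378.0, 266.0], [499.0, 195.0]]
-0.75 [[442.0, 119.0], [281.0, 126.0], [224.0, 215.0], [360.0, 267.0], [495.0, 204.0]]
[[296. 239.]
 [289. 249.]]
```

View pics/s10c.png

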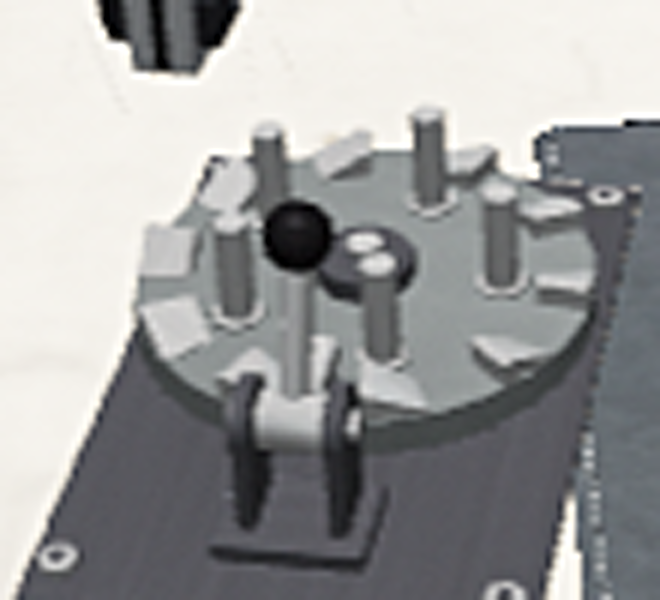

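Run:
```python
from h import *
a=cv2.imread('pics/side0.png',0);b=cv2.imread('pics/side10.png',0)
for i in(a,b):
    r=i[215:235,234:256]; m=r<45; y,x=np.nonzero(m); print(x.mean()+234,y.mean()+215,m.sum())
d=cv2.absdiff(a,b)[200:330,300:420];print('mat diff',(d>25).sum())
bot.job_done()
```

```text
245.42608695652174 225.31304347826088 115
245.04347826086956 224.96521739130435 115
mat diff 0
the job is handed in; nothing more can be done
```

The wheel is turned back one notch, the pawl is down in the new notch, and the job was handed in at about 14.6 s of the 54 s allowed.

I worked in the order asked, with the fingers shut and nothing gripped:
1. **Lever out:** I pushed the knob outward until the pawl flipped. The picture showed it lifted, with the knob within about 1 px of the predicted fully lifted position.
2. **Wheel back:** I pushed the far pin towards the feeder's +x. The first contact was off-centre and gave about 4.6 N sideways, so I backed off, re-centred and finished in small steps. The wheel went from about -0.06 to about -0.63 rad by camera, against the -0.628 target.
3. **Lever back:** I pushed the knob back past centre, the pawl fell, and I withdrew the arm clear of everything.

**Last checks:**
- **Pawl:** the knob is back within 0.5 px of its starting image position, so the pawl reads as fully down.
- **Wheel:** it still reads about -0.63 rad with the pawl down.
- **Bystanders:** the mat area with the board, stick unit and block is unchanged between the first and last pictures.

No check failed. The wheel and pawl angles come from the side camera only, because I did not re-check them in the top view.

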